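# Hold a dip probe centred in the guide of the sample station

### The job

Slide the sample carriage fully home against its stop by its orange grip, so that its beaker stands under the bridge. Then draw the probe out of its holder and lower it upright through the blue-rimmed guide hole of the bridge, without touching guide, bridge or beaker, until the red band on its rod is level with the blue rim, and finish while still holding it there, still and centred in the hole. Leave the cup, bottles and vial around where they stand.

Things in the scene. Friction and masses are not known exactly. Their poses are not given: they have to be found in the camera images.
- station: Fixed: base 96 x 250 x 8 mm (own y -203 to +47 mm), black stop block at its +y end, grey bridge plate 100 x 60 x 12 mm on two posts, top at 100 mm. A blue rim 38 mm across, 4 mm high, surrounds the round guide hole, 28 mm in diameter, right through. Origin: on the worktop below the hole's centre; own +y: direction in which the carriage slides home. Yaw varies by up to about 0.2 rad either way.
- bore_rim (a point): Centre of the guide hole at the top of the blue rim, 104 mm above the worktop; same axes as the station.
- carriage (a joint): Travel of the carriage along the station's own +y, m: 0 = fully out, 0.10 = home against the stop. Starts at 0 to 0.03, slides with about 1.5 N of friction, stays where left. Carries a clear beaker (48 mm across, rim 69 mm and inner floor 20 mm above the worktop), which is on the hole's axis when home.
- carriage_grip (a point): Centre of the carriage's orange upright grip: a block 16 x 16 mm (sides along the station's x and y), 32 mm high, its centre 70 mm and top 86 mm above the worktop, on a 10 mm post. It moves with the carriage, 75 mm from the beaker's axis towards the station's -y.
- holder: Fixed probe holder: dark foot 72 mm across with an upright grey tube 28 mm outside, 16 mm inside, whose rim is 115 mm above the worktop. Origin: centre of the foot's underside, z up.
- probe: Loose probe, about 80 g: steel rod 10 mm thick, 95 mm from tip to a white square handle 22 x 22 mm, 55 mm high, with a 6 mm black cap on top. Origin: rod tip; own z up to the handle, x and y square to the handle's sides. Starts upright in the holder, handle resting on the tube's rim, tip 20 mm above the worktop, rod with up to 3 mm of play sideways.
- probe_tip (a point): Tip of the probe's rod (the probe's origin).
- probe_band (a point): Middle of the red band on the rod, 70 mm above the tip; the band is 12 mm high.
- cup_a: Bystander: white specimen cup with orange lid, 68 mm across, 72 mm high; origin under its centre.
- stain_a: Bystander: small bottle with dark blue cap, 33 mm across, 88 mm high; origin under its centre.
- saline: Bystander: bottle with light blue cap, 46 mm across, 128 mm high; origin under its centre.
- strip_vial: Bystander: dark strip vial with white lid, 33 x 28 x 60 mm; origin under its centre.

How it is judged:
By the outcome, as a careful person would: the job done as asked, in the order asked, and still so for the second after the job is handed in, while the arm keeps its last pose, push and grip.
It also fails if it takes over 54 s, if anything falls off the work surface, if the arm or the gripper's body presses on something with over 40 N, if the wrist force passes 120 N, or if a joint passes its speed limit or range.

### The arm

A 7-joint arm with a two-finger parallel gripper is mounted at the origin on a cart in front of the work surface, level with it; the furniture and walls round the work are solid. World frame = base frame: x ahead of the robot, y to its left, z up, the work surface at z = 0. Lengths are in m, angles in rad, forces in N, time in s.
With the tool pointing down it reaches from about 0.4 to 0.875 m from the base axis. Payload 19.3 kg.
Tool frame: the origin (TCP) lies midway between the tips of the shut fingers; the grasp point (between the pads) lies 19 mm behind it; z points along the fingers, y is the line along which they close (so a half turn about z gives the same grasp; the last joint's range is limited). The gripper opens to 85 mm and grips with 20 to 120 N. Pads are 22 mm wide; open, the fingers measure 114 mm over their backs; the gripper's body (76 mm by 85 mm) begins 54 mm behind the grasp point. The pads swing forward as they close: fully open they stand 13 mm farther back than shut.
Start: joints at [1.059, 0.521, -0.036, 1.599, 0.021, 1.021, -0.113], TCP at [0.267, -0.565, 0.231] pointing down, gripper open.
Joint ranges: [-2.91, 2.91], [-0.3, 2.13], [-1.5, 1.42], [0.17, 2.43], [-1.26, 4.41], [0.16, 1.93], [-2.52, 2.52]. Speed limits (rad/s): [1.89, 1.89, 2.39, 2.39, 3.01, 3.01, 3.01].

### API

Orientations are given as [roll, pitch, yaw] about the fixed x, y, z axes, in that order (R = Rz(yaw) Ry(pitch) Rx(roll)).
In Python, from workcell import bot gives the robot as it stands.
- The arm moves only by the tool move_arm, never from a script. Its argument "series" is a list of rows, each a list of 3 entries, a list of its own where there are three numbers: the shift along the tool's x, y, z in cm, then the turn, a rotation vector about the tool's x, y, z in rad, then the opening in per cent of the stroke, from 0 (shut) to 100 (fully open). A call has 1 to 20 rows; each row is the pose to reach, as a shift and turn from the pose commanded when the call began, along the tool's axes at that moment; what a row does not reach only later rows make up. A row lasts 1/12 s, in which the tool goes at most 41.7 mm and 7.16 degrees, less where a joint would pass 70% of its speed; a pose out of reach is approached as far as the arm can. A call with a gripper value outside its range is refused whole. The fingers move at their own pace and stop on an object; "squeeze" is the grip in N (left out, the last holds). Time passes only in rows, so rows that repeat a pose let the fingers close. It gives the time, the measured TCP pose, the force, the opening and the grip force at its end, in the units of the state.
- bot.observe(): the state, without advancing time (a new reading comes with each control period).
- bot.grab_frame(name): name is "scene" or "top"; returns (picture, depth): 480x640x3 uint8, red, green, blue; 480x640 float32, m along the optical axis (not along the pixel's ray), 0 where there is no reading.
- bot.camera_params(name): a dict with "fovy" (degrees; the focal length in pixels is half the picture's height over the tangent of half this angle, whatever the lens; pixels are square), "cx", "cy" (the principal point, pixels), "dist_coeffs" ([k1, k2, p1, p2, k3] as OpenCV has them; the pictures are not rectified), "R" (3x3) and "t" (3): a world point X has camera coordinates R X + t. Camera axes: x right, y down, z forward; pixel columns grow to the right and rows downward; lengths in m; the calibration is good to about 2 mm. A picture is of the moment at which its call begins. camera_params takes no time and is no camera call.
- bot.job_done(): hands the job in; it is judged then, once.
Trained networks look in the newest picture that a camera, given by its name, has taken for a name from the list of things; names that differ only in an ending like _2 or _b are one class to them, and where a whole thing is asked for, a point or a joint stands for the part that bears it (a point fixed in the world has none). Each returns a list of dicts, best first, with "conf" (0 to 1); they miss things now and then, are a little off and sometimes report something else, mostly with a low value. They report only what shows in the picture. A call takes as long as a camera call.
- bot.find_in(camera, thing): "bbox" ([left, top, right, bottom] in pixels, round what is visible of it).
- bot.trace(camera, thing): "mask" (480x640 bool, what is visible of it) and "bbox" ([left, top, right, bottom] in pixels, round what is visible of it).
The state is a dict: "clock": time; "qpos": joint angles; "qd": joint speeds; "joint_efforts": joint torques, N m; "position": TCP position; "tool_rot": TCP orientation; "force": force on the tool from outside, world axes, zero at the start; "moment": the same for the moment, N m; "grip_width": finger opening in m; "finger_force": force on a finger pad.
Only numpy, scipy, OpenCV 4.12 (cv2) and the standard library are available. Lean on these libraries where they do the work, as an engineer would, in place of code of your own. Each camera call takes 0.05 s, during which the arm holds its last target. There are 200 camera calls.

## Working session

There is one attempt and no reset: what is moved stays moved. The work goes in short steps, Python scripts to look and compute and a tool call to move; the robot and the scene stay as the last step left them, time stands still between calls to the robot, and variables do not carry over. Pictures are saved under pics/ and viewed, at most 10 in all, crops included, and the job is handed in when it is done.

Besides the shell and the picture viewer there is one more tool, called as name(argument=value, ...), one argument or row to a line, values as JSON. move_arm: Moves the arm, as the interface text tells. Its arguments: {"type":"object","properties":{"series":{"type":"array"},"squeeze":{"type":"number"}},"required":["series"]}

```bash
mkdir -p pics
cat > h.py <<'E'
import numpy as np, cv2
from workcell import bot
def cam(n):
    p=bot.camera_params(n); f=240/np.tan(np.radians(p['fovy'])/2)
    K=np.array([[f,0,p['cx']],[0,f,p['cy']],[0,0,1]]); return K,np.array(p['dist_coeffs'],float),np.array(p['R']),np.array(p['t'])
def cloud(n,depth):
    K,d,R,t=cam(n); v,u=np.mgrid[0:480,0:640]
    q=cv2.undistortPoints(np.stack([u,v],-1).reshape(-1,1,2).astype(np.float64),K,d).reshape(480,640,2)
    X=np.dstack([q*depth[...,None],depth]); return (X-t)@R
def ray(n,uv,z):
    K,d,R,t=cam(n); q=cv2.undistortPoints(np.array(uv,float).reshape(-1,1,2),K,d).reshape(-1,2)
    D=np.c_[q,np.ones(len(q))]@R; C=-R.T@t; return C+D*((z-C[2])/D[:,2])[:,None]
def proj(n,X):
    K,d,R,t=cam(n); return cv2.projectPoints(np.array(X,float).reshape(-1,1,3),cv2.Rodrigues(R)[0],t,K,d)[0].reshape(-1,2)
E
cat > a.py <<'E'
from h import *
print(bot.observe())
for n in('scene','top'):
    im,dp=bot.grab_frame(n); cv2.imwrite(f'pics/{n}0.png',im[...,::-1]); np.savez(f'{n}0.npz',im=im,dp=dp)
    K,d,R,t=cam(n); print(n,K[0,0],d,-R.T@t)
    C=cloud(n,dp)
    for th in ['station','bore_rim','carriage','carriage_grip','holder','probe','cup_a','stain_a','saline','strip_vial']:
        try:
            r=bot.trace(n,th)
        except Exception as e: print(th,e); continue
        for q in r[:2]:
            m=q['mask']&(dp>0); print(th,round(q['conf'],2),np.round(q['bbox']), np.round(np.percentile(C[m],[2,50,98],axis=0),3).tolist() if m.any() else None)
E
python3 a.py
```

```text
{'clock': 0.0, 'qpos': array([ 1.05880615,  0.52201928, -0.03629031,  1.60001256,  0.02120321,
        1.0210576 , -0.11277161]), 'qd': array([-2.59709928e-05, -4.57972292e-04, -8.47679714e-04,  1.58552312e-03,
        1.93662686e-03, -6.25474273e-04,  8.12101863e-04]), 'joint_efforts': array([ 1.07505534e-04, -9.27126861e+01,  1.97986096e+00, -3.69940174e+01,
        1.77445990e-02,  8.09024263e-03, -7.95985511e-05]), 'position': array([ 0.26703034, -0.56471996,  0.23072123]), 'tool_rot': array([-3.14048518e+00,  9.92049725e-05,  4.41778251e-01]), 'force': array([ 0.60569795, -0.03317821,  0.32289611]), 'moment': array([ 0.00141773,  0.07374563, -0.05744466]), 'finger_force': 0.0, 'grip_width': 0.08556367158371145}
scene 577.2909800699725 [0.00044382 0.         0.         0.         0.        ] [0.01104519 0.73720943 0.68751533]
station 0.97 [259. 251. 390. 361.] [[0.453, -0.002, 0.001], [0.49, 0.173, 0.018], [0.552, 0.238, 0.103]]
bore_rim 0.88 [261. 252. 389. 360.] [[0.453, 0.001, 0.005], [0.489, 0.174, 0.018], [0.546, 0.237, 0.103]]
bore_rim 0.67 [432. 174. 465. 230.] [[0.446, -0
[... 1710 characters left out ...]
, -0.346, 0.002], [0.478, -0.281, 0.167], [0.492, -0.273, 0.179]]
cup_a 0.95 [424. 189. 456. 221.] [[0.632, -0.26, 0.017], [0.66, -0.227, 0.073], [0.692, -0.198, 0.078]]
cup_a 0.21 [242. 247. 346. 297.] [[0.456, -0.004, 0.006], [0.501, 0.117, 0.018], [0.547, 0.222, 0.105]]
stain_a 0.67 [440. 271. 469. 299.] [[0.447, -0.311, 0.004], [0.478, -0.274, 0.012], [0.509, -0.252, 0.115]]
stain_a 0.51 [188. 209. 205. 224.] [[0.613, 0.326, 0.022], [0.625, 0.336, 0.064], [0.643, 0.352, 0.09]]
saline 0.79 [383. 196. 404. 221.] [[0.635, -0.145, 0.004], [0.651, -0.118, 0.091], [0.677, -0.103, 0.128]]
strip_vial 0.58 [190. 284. 207. 298.] [[0.449, 0.322, 0.005], [0.461, 0.331, 0.061], [0.473, 0.349, 0.066]]
```

Run:
```python
from h import *
s=np.load('scene0.npz');t=np.load('top0.npz')
a=cv2.resize(s['im'][140:380,240:480],(600,600),interpolation=cv2.INTER_CUBIC)
cv2.imwrite('pics/s1.png',a[...,::-1])
b=cv2.resize(t['im'][180:330,230:500],(800,444),interpolation=cv2.INTER_CUBIC)
cv2.imwrite('pics/t1.png',b[...,::-1])
```

```text
(no output)
```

View pics/s1.png

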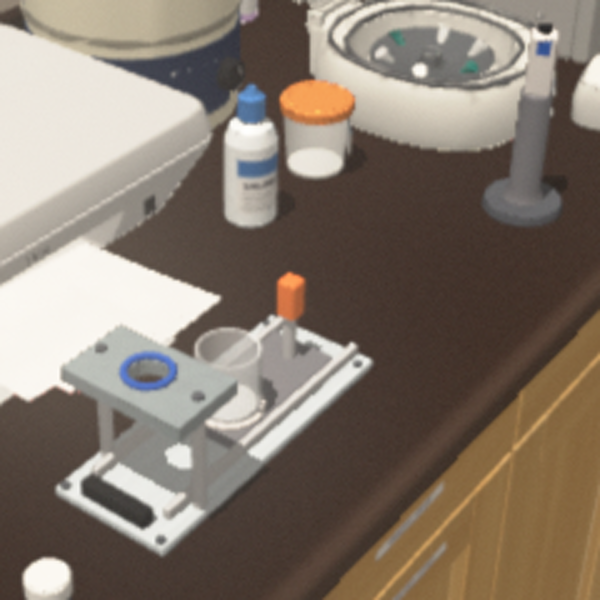

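View pics/t1.png

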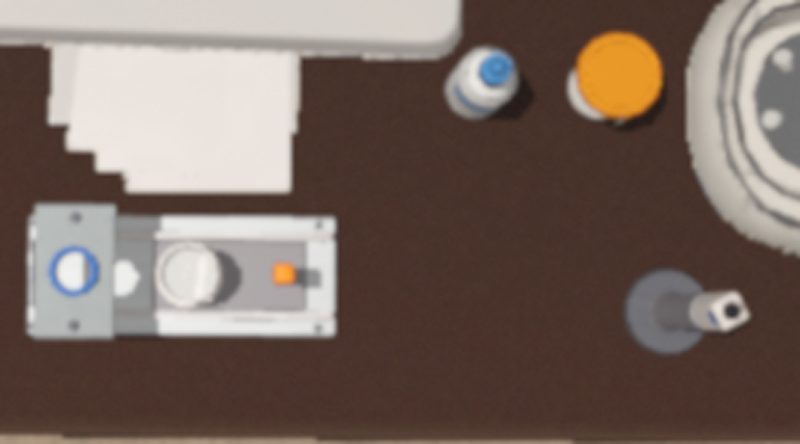

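```bash
cat > m.py <<'E'
from h import *
def ell(mask):
    c,_=cv2.findContours(mask.astype(np.uint8),cv2.RETR_EXTERNAL,cv2.CHAIN_APPROX_NONE); c=max(c,key=cv2.contourArea)
    return cv2.fitEllipse(c),c
for n in('scene','top'):
    z=np.load(f'{n}0.npz'); im,dp=z['im'],z['dp']; C=cloud(n,dp); h=cv2.cvtColor(im,cv2.COLOR_RGB2HSV); H,S,V=[h[...,i].astype(int) for i in range(3)]
    inst=(C[...,0]>.43)&(C[...,0]<.57)&(C[...,1]>-.03)&(C[...,1]<.26)
    blue=inst&(H>100)&(H<130)&(S>100)&(C[...,2]>.08)
    e,c=ell(blue); print(n,'rim',e,ray(n,e[0],.104),blue.sum(), np.median(C[blue],0))
    ora=inst&(H<20)&(S>150)&(V>150)&(C[...,2]>.03); P=C[ora]; print(' grip',ora.sum(),P.min(0),P.max(0)); T=P[P[:,2]>.083]; print('  top',len(T),T.mean(0) if len(T) else 0, np.median(P,0))
    br=inst&(C[...,2]>.094)&(C[...,2]<.106)&~blue; P=C[br][:,:2].astype(np.float32); r=cv2.minAreaRect(P); print(' bridge',r)
    ba=inst&(C[...,2]>.004)&(C[...,2]<.1); P=C[inst&(C[...,2]>.004)][:,:2].astype(np.float32); print(' base',cv2.minAreaRect(P))
    hp=(abs(C[...,0]-.475)<.06)&(abs(C[...,1]+.28)<.06)
    m=hp&(C[...,2]>.172)&(C[...,2]<.182); print(' cap top',m.sum(),C[m].mean(0)); 
    m2=hp&(C[...,2]>.121)&(C[...,2]<.182); print(' handle rect',cv2.minAreaRect(C[m2][:,:2].astype(np.float32)),C[m2].min(0),C[m2].max(0))
    ft=hp&(C[...,2]>.005)&(C[...,2]<.03)&(dp>0); print(' foot',cv2.minEnclosingCircle(C[ft][:,:2].astype(np.float32)),np.percentile(C[ft][:,2],[10,50,90]))
    tb=hp&(C[...,2]>.04)&(C[...,2]<.11); print(' tube',C[tb].min(0),C[tb].max(0),C[tb].mean(0))
E
python3 m.py
```

```text
scene rim ((298.73052978515625, 287.9997863769531), (13.92718505859375, 21.43037986755371), 86.58988952636719) [[0.50075097 0.19426715 0.104     ]] 121 [0.49918407 0.19591206 0.10400083]
 grip 164 [0.49425    0.02449537 0.05651998] [0.51133275 0.04319411 0.08839698]
  top 51 [0.50204777 0.03438522 0.08581966] [0.49956585 0.03800691 0.07595066]
 bridge ((0.5018378496170044, 0.19277997314929962), (0.1020767092704773, 0.06394023448228836), 0.6446601152420044)
 base ((0.5014561414718628, 0.11564969271421432), (0.13460998237133026, 0.2825392782688141), 1.0685083866119385)
 cap top 26 [ 0.4773894  -0.2827772   0.17561914]
 handle rect ((0.4764893352985382, -0.2824726402759552), (0.022128744050860405, 0.023951245471835136), 28.87698745727539) [ 0.46350842 -0.29542061  0.12120858] [ 0.49158788 -0.26800022  0.17872066]
 foot ((0.4815225601196289, -0.2704178988933563), 0.04881386086344719) [0.00732882 0.01108916 0.02157634]
 tube [ 0.462754   -0.29580788  0.04012868] [ 0.49255921 -0.26927655  0.10984232] [ 0.47417938 -0.27725279  0.07565798]
top rim ((240.0061798095703, 269.35870361328125), (2
[... 298 characters left out ...]
 ((0.5006058216094971, 0.19297078251838684), (0.09694163501262665, 0.060801904648542404), 0.5090453624725342)
 base ((0.5000516772270203, 0.11544815450906754), (0.13966527581214905, 0.2887878715991974), 0.059450920671224594)
 cap top 49 [ 0.47662909 -0.28592225  0.1756052 ]
 handle rect ((0.47751760482788086, -0.28598517179489136), (0.02300751581788063, 0.024047816172242165), 27.881677627563477) [ 0.46498904 -0.30018378  0.12212068] [ 0.49114322 -0.27138626  0.18012336]
 foot ((0.4724186956882477, -0.27958229184150696), 0.0798678770661354) [0.00580567 0.01047715 0.0160291 ]
 tube [ 0.46459861 -0.28231331  0.04032183] [ 0.49064449 -0.2707991   0.10957859] [ 0.47749601 -0.27491937  0.07502033]
```

Run:
```python
from h import *
z=np.load('scene0.npz')['im']; t=np.load('top0.npz')['im']
a=cv2.resize(z[135:235,425:475],(300,600),interpolation=cv2.INTER_CUBIC)
b=cv2.resize(t[262:307,435:490],(500,409),interpolation=cv2.INTER_CUBIC); b=cv2.copyMakeBorder(b,0,191,0,0,cv2.BORDER_CONSTANT)
cv2.imwrite('pics/p1.png',np.hstack([a,b])[...,::-1])
```

```text
(no output)
```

View pics/p1.png

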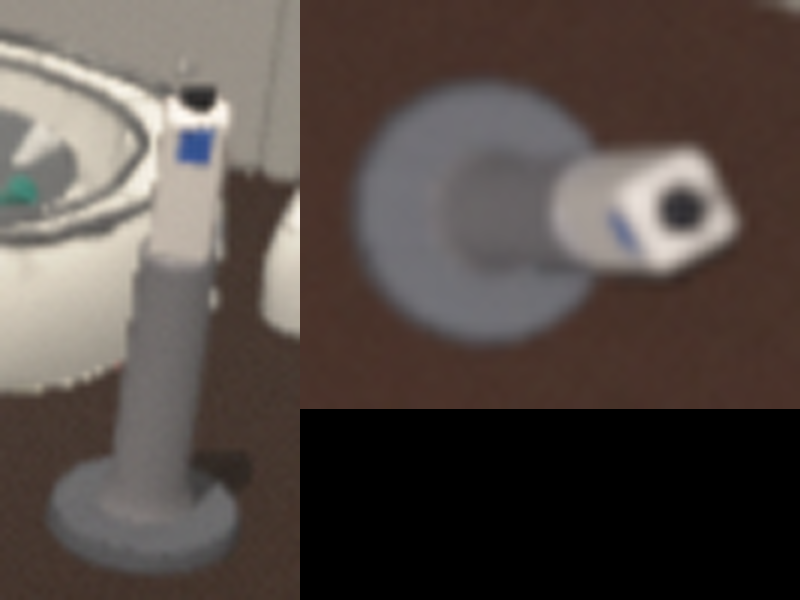

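```bash
cat >> h.py <<'E'
from scipy.spatial.transform import Rotation as Ro
def rel(p,yaw):
    s=bot.observe(); R=Ro.from_euler('xyz',s['tool_rot'])
    T=Ro.from_euler('xyz',[np.pi,0,yaw]); print(np.round(R.inv().apply(np.array(p)-s['position'])*100,2),np.round((R.inv()*T).as_rotvec(),3))
E
python3 - <<'E'
from h import *
rel([.40,-.25,.25],1.57); rel([.5005,.035,.17],1.58)
z=np.load('top0.npz');im=z['im'];h=cv2.cvtColor(im,cv2.COLOR_RGB2HSV)
m=(h[...,0]>100)&(h[...,0]<130)&(h[...,1]>100);m[:, :240]=0;m[:,275:]=0;m[:255]=0;m[290:]=0
c,_=cv2.findContours(m.astype(np.uint8),0,1);c=max(c,key=cv2.contourArea);e=cv2.fitEllipse(cv2.convexHull(c));print(e,ray('top',e[0],.104),cv2.boundingRect(c))
E
```

```text
[ 25.47 -22.8   -1.87] [-0.    -0.    -1.128]
[ 46.74 -44.26   6.13] [-0.    -0.    -1.138]
((257.04541015625, 271.20306396484375), (10.5874662399292, 13.690152168273926), 173.51181030273438) [[0.5009109  0.18720026 0.104     ]] (257, 265, 6, 14)
```

move_arm(
  series=[
    [[4, -3.5, -0.4], [0, 0, -0.12], 60],
    [[8, -7, -0.8], [0, 0, -0.24], 60],
    [[12, -10.5, -1.2], [0, 0, -0.36], 60],
    [[16, -14, -1.6], [0, 0, -0.48], 60],
    [[20, -17.8, -1.9], [0, 0, -0.6], 60],
    [[23, -20.8, -1.9], [0, 0, -0.72], 60],
    [[25.5, -23, -1.9], [0, 0, -0.84], 60],
    [[28.5, -26, -1.9], [0, 0, -0.96], 60],
    [[31.5, -29, -1.9], [0, 0, -1.08], 60],
    [[34.5, -32, -1], [0, 0, -1.138], 60],
    [[37.5, -35, 1], [0, 0, -1.138], 60],
    [[40.5, -38, 3], [0, 0, -1.138], 60],
    [[43.5, -41, 5], [0, 0, -1.138], 60],
    [[46.7, -44.3, 6.1], [0, 0, -1.138], 60],
    [[46.7, -44.3, 6.1], [0, 0, -1.138], 60],
    [[46.7, -44.3, 6.1], [0, 0, -1.138], 60],
  ],
)

```text
clock: 2.43
position: [0.5004, 0.0383, 0.1695]
tool_rot: [3.141, -0.001, 1.581]
force: [-0.2, -0.5, 0.4]
grip_width: 0.0512
finger_force: 0.0
```

Run:
```python
from h import *
rel([.5005,.035,.055],1.58); print(bot.observe()['qpos'])
z=np.load('top0.npz');im=z['im'];h=cv2.cvtColor(im,cv2.COLOR_RGB2HSV)
m=(h[...,0]>100)&(h[...,0]<130)&(h[...,1]>70);m[:, :235]=0;m[:,275:]=0;m[:255]=0;m[290:]=0
v,u=np.nonzero(m);b=[(u.min()+u.max())/2,(v.min()+v.max())/2];print(u.min(),u.max(),v.min(),v.max(),len(u),ray('top',b,.104))
for n in('scene','top'): im,dp=bot.grab_frame(n);np.savez(f'{n}1.npz',im=im,dp=dp)
cv2.imwrite('pics/c1.png',np.hstack([cv2.resize(np.load('scene1.npz')['im'][180:380,240:440],(400,400)),cv2.resize(np.load('top1.npz')['im'][200:330,220:350],(400,400))])[...,::-1])
```

```text
[-3.400e-01  1.000e-02  1.145e+01] [ 0.    -0.001  0.001]
[ 0.1805595   0.44632228 -0.48702305  1.96238427  0.28469312  0.79932464
 -0.45588845]
246 262 263 279 94 [[0.50126131 0.19402729 0.104     ]]
```

View pics/c1.png

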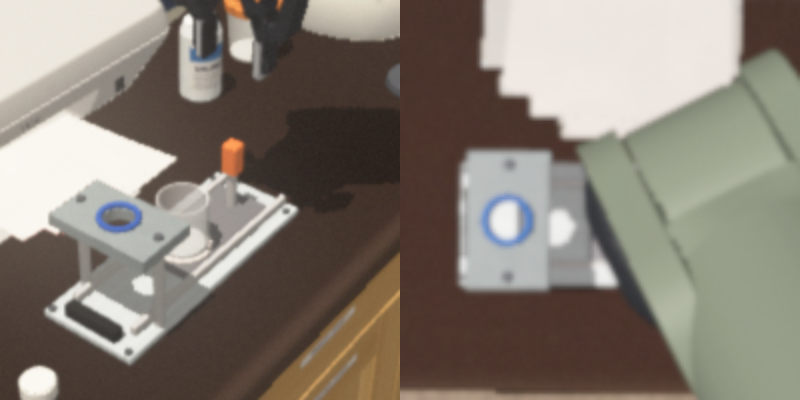

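move_arm(
  series=[
    [[0, 0, 3], [0, 0, 0], 60],
    [[0, 0, 6], [0, 0, 0], 60],
    [[0, 0, 9], [0, 0, 0], 60],
    [[0, 0, 11.2], [0, 0, 0], 60],
    [[0, 0, 11.4], [0, 0, 0], 60],
    [[0, 0, 11.4], [0, 0, 0], 60],
  ],
)

```text
clock: 3.03
position: [0.4995, 0.0349, 0.0559]
tool_rot: [-3.14, 0.0, 1.58]
force: [0.7, 0.2, 0.5]
grip_width: 0.0514
finger_force: 0.0
```

move_arm(
  series=[
    [[0, 0, 0], [0, 0, 0], 0],
    [[0, 0, 0], [0, 0, 0], 0],
    [[0, 0, 0], [0, 0, 0], 0],
    [[0, 0, 0], [0, 0, 0], 0],
    [[0, 0, 0], [0, 0, 0], 0],
    [[0, 0, 0], [0, 0, 0], 0],
  ],
  squeeze=30,
)

```text
clock: 3.53
position: [0.5029, 0.0353, 0.0581]
tool_rot: [3.135, -0.001, 1.579]
force: [13.6, -0.3, 1.4]
grip_width: 0.0154
finger_force: 36.3
```

move_arm(
  series=[
    [[0.5, 0, 0], [0, 0, 0], 0],
    [[1.3, 0, 0], [0, 0, 0], 0],
    [[2.2, 0, 0], [0, 0, 0], 0],
    [[3.2, 0, 0], [0, 0, 0], 0],
    [[4.2, 0, 0], [0, 0, 0], 0],
    [[5.2, 0, 0], [0, 0, 0], 0],
    [[6.1, 0, 0], [0, 0, 0], 0],
    [[6.9, 0, 0], [0, 0, 0], 0],
    [[7.5, 0, 0], [0, 0, 0], 0],
    [[7.9, 0, 0], [0, 0, 0], 0],
    [[8.1, 0, 0], [0, 0, 0], 0],
    [[8.1, 0, 0], [0, 0, 0], 0],
    [[8.1, 0, 0], [0, 0, 0], 0],
  ],
)

```text
clock: 4.62
position: [0.5025, 0.1169, 0.0581]
tool_rot: [3.135, -0.002, 1.579]
force: [15.4, 1.4, -1.8]
grip_width: 0.0154
finger_force: 36.0
```

move_arm(
  series=[
    [[0.15, 0, 0], [0, 0, 0], 0],
    [[0.3, 0, 0], [0, 0, 0], 0],
    [[0.4, 0, 0], [0, 0, 0], 0],
    [[0.4, 0, 0], [0, 0, 0], 0],
    [[0.4, 0, 0], [0, 0, 0], 0],
  ],
)

```text
clock: 5.03
position: [0.5024, 0.1198, 0.0581]
tool_rot: [3.135, -0.001, 1.578]
force: [15.6, -3.9, -0.1]
grip_width: 0.0156
finger_force: 36.2
```

move_arm(
  series=[
    [[0.15, 0, 0], [0, 0, 0], 0],
    [[0.3, 0, 0], [0, 0, 0], 0],
    [[0.3, 0, 0], [0, 0, 0], 0],
    [[0.3, 0, 0], [0, 0, 0], 0],
  ],
)

```text
clock: 5.37
position: [0.5024, 0.12, 0.0581]
tool_rot: [3.136, 0.003, 1.576]
force: [15.2, -20.5, 7.2]
grip_width: 0.0151
finger_force: 37.1
```

move_arm(
  series=[
    [[-0.15, 0, 0], [0, 0, 0], 0],
    [[-0.2, 0, 0], [0, 0, 0], 0],
    [[-0.2, 0, 0], [0, 0, 0], 60],
    [[-0.2, 0, 0], [0, 0, 0], 60],
    [[-0.2, 0, 0], [0, 0, 0], 60],
    [[-0.2, 0, 0], [0, 0, 0], 60],
    [[-0.2, 0, -1], [0, 0, 0], 60],
    [[-0.2, 0, -3], [0, 0, 0], 60],
    [[-0.2, 0, -6], [0, 0, 0], 60],
    [[-0.2, 0, -9], [0, 0, 0], 60],
    [[-0.2, 0, -12], [0, 0, 0], 60],
    [[-0.2, 0, -15], [0, 0, 0], 60],
    [[-0.2, 0, -18], [0, 0, 0], 60],
  ],
)

```text
clock: 6.45
position: [0.4986, 0.1213, 0.2387]
tool_rot: [3.141, -0.0, 1.58]
force: [1.1, 0.4, 0.2]
grip_width: 0.0508
finger_force: 0.0
```

Run:
```python
from h import *
print(bot.observe()['position'])
rel([.477,-.284,.24],np.radians(118))
n='scene';im,dp=bot.grab_frame(n);C=cloud(n,dp);h=cv2.cvtColor(im,cv2.COLOR_RGB2HSV)
m=(h[...,0]<20)&(h[...,1]>150)&(h[...,2]>150)&(abs(C[...,0]-.5)<.05)&(abs(C[...,1]-.1)<.07)&(C[...,2]>.04);P=C[m];print(m.sum(),P.min(0),P.max(0),P[P[:,2]>.083].mean(0))
```

```text
[0.49863424 0.12126644 0.23867007]
[-40.5   -2.55  -0.15] [ 0.    -0.    -0.479]
143 [0.49313889 0.1100606  0.06006363] [0.50910076 0.12833478 0.08826609] [0.50118651 0.11952334 0.08588967]
```

move_arm(
  series=[
    [[-2, -0.1, -0.2], [0, 0, 0], 60],
    [[-5, -0.3, -0.2], [0, 0, -0.05], 60],
    [[-8.5, -0.5, -0.2], [0, 0, -0.1], 60],
    [[-12, -0.7, -0.2], [0, 0, -0.15], 60],
    [[-15.5, -0.9, -0.2], [0, 0, -0.2], 60],
    [[-19, -1.1, -0.2], [0, 0, -0.25], 60],
    [[-22.5, -1.3, -0.2], [0, 0, -0.3], 60],
    [[-26, -1.5, -0.2], [0, 0, -0.35], 60],
    [[-29.5, -1.7, -0.2], [0, 0, -0.4], 60],
    [[-33, -1.9, -0.2], [0, 0, -0.45], 60],
    [[-36.5, -2.1, -0.2], [0, 0, -0.479], 60],
    [[-39, -2.3, -0.2], [0, 0, -0.479], 60],
    [[-40.5, -2.35, -0.2], [0, 0, -0.479], 60],
    [[-40.5, -2.35, -0.2], [0, 0, -0.479], 60],
    [[-40.5, -2.35, -0.2], [0, 0, -0.479], 60],
    [[-40.5, -2.35, -0.2], [0, 0, -0.479], 60],
  ],
)

```text
clock: 7.83
position: [0.4794, -0.2831, 0.2387]
tool_rot: [3.141, -0.0, 2.06]
force: [-0.2, -0.2, 0.9]
grip_width: 0.0512
finger_force: 0.0
```

Run:
```python
from h import *
s=bot.observe();print(s['position'],s['tool_rot'],s['qpos'])
rel([.479,-.284,.129],np.radians(118))
im,dp=bot.grab_frame('scene');C=cloud('scene',dp)
hp=(abs(C[...,0]-.475)<.05)&(abs(C[...,1]+.28)<.05)&(C[...,2]>.121)&(C[...,2]<.18);print(C[hp].min(0),C[hp].max(0))
cv2.imwrite('pics/d1.png',cv2.resize(im[80:240,380:540],(600,600))[...,::-1])
```

```text
[ 0.47944979 -0.2830537   0.23869886] [ 3.14118527e+00 -2.61578622e-04  2.05970139e+00] [ 0.7719546   0.43674291 -0.46804325  1.75680174  0.22791157  1.00192571
  0.70704324]
[-0.07 -0.09 10.97] [ 0. -0.  0.]
[ 0.46354199 -0.30049468  0.12124874] [ 0.49265736 -0.26962209  0.17882327]
```

View pics/d1.png

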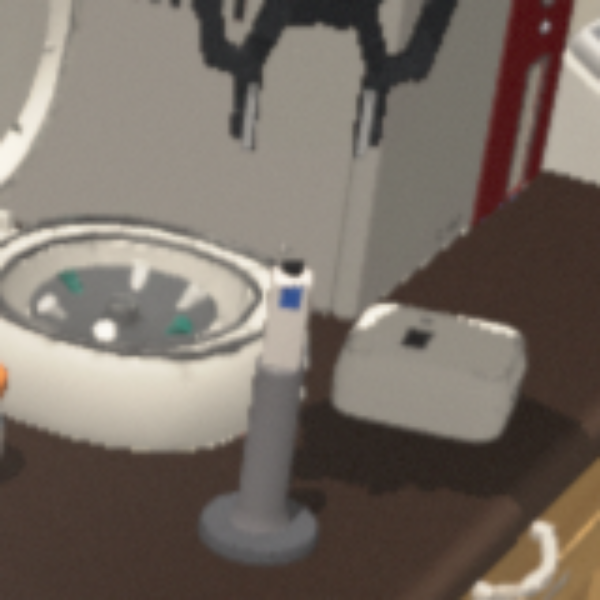

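move_arm(
  series=[
    [[0, 0, 2], [0, 0, 0], 60],
    [[0, 0, 5], [0, 0, 0], 60],
    [[0, 0, 8], [0, 0, 0], 60],
    [[0, 0, 10], [0, 0, 0], 60],
    [[0, 0, 11], [0, 0, 0], 60],
    [[0, 0, 11], [0, 0, 0], 60],
    [[0, 0, 11], [0, 0, 0], 60],
  ],
)

```text
clock: 8.47
position: [0.4798, -0.2835, 0.129]
tool_rot: [3.141, 0.0, 2.06]
force: [-0.5, -0.3, 1.2]
grip_width: 0.0511
finger_force: 0.0
```

move_arm(
  series=[
    [[0, 0, 0], [0, 0, 0], 20],
    [[0, 0, 0], [0, 0, 0], 15],
    [[0, 0, 0], [0, 0, 0], 0],
    [[0, 0, 0], [0, 0, 0], 0],
    [[0, 0, 0], [0, 0, 0], 0],
    [[0, 0, 0], [0, 0, 0], 0],
    [[0, 0, 0], [0, 0, 0], 0],
  ],
  squeeze=40,
)

```text
clock: 9.05
position: [0.4798, -0.2844, 0.1296]
tool_rot: [3.141, 0.002, 2.059]
force: [-1.7, 1.3, 9.7]
grip_width: 0.0215
finger_force: 39.5
```

move_arm(
  series=[
    [[0, 0, -0.4], [0, 0, 0], 0],
    [[0, 0, -1.2], [0, 0, 0], 0],
    [[0, 0, -2.2], [0, 0, 0], 0],
    [[0, 0, -3.3], [0, 0, 0], 0],
    [[0, 0, -4.4], [0, 0, 0], 0],
    [[0, 0, -5.5], [0, 0, 0], 0],
    [[0, 0, -6.6], [0, 0, 0], 0],
    [[0, 0, -7.7], [0, 0, 0], 0],
    [[0, 0, -8.8], [0, 0, 0], 0],
    [[0, 0, -10], [0, 0, 0], 0],
    [[0, 0, -11.5], [0, 0, 0], 0],
    [[0, 0, -13], [0, 0, 0], 0],
    [[0, 0, -14], [0, 0, 0], 0],
    [[0, 0, -14.5], [0, 0, 0], 0],
    [[0, 0, -14.5], [0, 0, 0], 0],
    [[0, 0, -14.5], [0, 0, 0], 0],
  ],
)

```text
clock: 10.38
position: [0.4792, -0.2841, 0.273]
tool_rot: [-3.141, -0.0, 2.059]
force: [-0.2, -0.3, -2.2]
grip_width: 0.0215
finger_force: 39.2
```

Run:
```python
from h import *
s=bot.observe();print(s['position'],s['tool_rot'],s['grip_width'])
rel([.5025,.1945,.279],s['tool_rot'][2])
```

```text
[ 0.47916154 -0.28406223  0.27298935] [-3.14133436e+00 -2.45101123e-04  2.05871798e+00] 0.02150868055899861
[41.18 24.5  -0.6 ] [-0. -0.  0.]
```

move_arm(
  series=[
    [[1, 0.6, 0], [0, 0, 0], 0],
    [[3, 1.8, 0], [0, 0, 0], 0],
    [[5.5, 3.3, 0], [0, 0, 0], 0],
    [[8, 4.8, 0], [0, 0, 0], 0],
    [[10.5, 6.2, 0], [0, 0, 0], 0],
    [[13, 7.7, 0], [0, 0, 0], 0],
    [[15.5, 9.2, 0], [0, 0, 0], 0],
    [[18, 10.7, 0], [0, 0, 0], 0],
    [[20.5, 12.2, 0], [0, 0, 0], 0],
    [[23, 13.7, 0], [0, 0, 0], 0],
    [[25.5, 15.2, 0], [0, 0, 0], 0],
    [[28, 16.6, 0], [0, 0, 0], 0],
    [[30.5, 18.1, 0], [0, 0, 0], 0],
    [[33, 19.6, 0], [0, 0, 0], 0],
    [[35.5, 21.1, 0], [0, 0, 0], 0],
    [[38, 22.6, 0], [0, 0, 0], 0],
    [[40, 23.8, 0], [0, 0, 0], 0],
    [[41, 24.4, 0], [0, 0, 0], 0],
    [[41.2, 24.5, 0], [0, 0, 0], 0],
    [[41.2, 24.5, 0], [0, 0, 0], 0],
  ],
)

```text
clock: 12.05
position: [0.502, 0.1951, 0.2727]
tool_rot: [-3.14, -0.0, 2.06]
force: [0.2, -0.6, -0.2]
grip_width: 0.0213
finger_force: 39.2
```

```bash
cat > v.py <<'E'
import sys
from h import *
s=bot.observe();print(s['position'],s['tool_rot'],s['force'])
k=sys.argv[1]
for n in('scene','top'):
    im,dp=bot.grab_frame(n);np.savez(f'{n}{k}.npz',im=im,dp=dp);C=cloud(n,dp)
    h=cv2.cvtColor(im,cv2.COLOR_RGB2HSV)
    near=(abs(C[...,0]-.5)<.06)&(abs(C[...,1]-.194)<.06)
    b=near&(h[...,0]>100)&(h[...,0]<130)&(h[...,1]>70)&(abs(C[...,2]-.104)<.012)
    v,u=np.nonzero(b)
    if len(u): print(n,'rim',u.min(),u.max(),v.min(),v.max(),ray(n,[(u.min()+u.max())/2,(v.min()+v.max())/2],.104))
    rod=near&(C[...,2]>.125)&(C[...,2]<.3)
    for z0 in np.arange(.11,.25,.01):
        m=near&(abs(C[...,2]-z0)<.005)&(np.hypot(C[...,0]-s['position'][0],C[...,1]-s['position'][1])<.02)
        if m.sum()>3: print(' z%.2f'%z0,m.sum(),np.round(C[m].mean(0),4),np.ptp(np.nonzero(m)[1])+1)
    r=near&((h[...,0]<8)|(h[...,0]>172))&(h[...,1]>130)&(h[...,2]>80)&(C[...,2]>.06)
    if r.sum()>3: print(' red',r.sum(),np.nonzero(r)[1].mean(),np.nonzero(r)[0].mean(),C[r].min(0),C[r].max(0),C[r].mean(0))
im=np.load(f'scene{k}.npz')['im'];cv2.imwrite(f'pics/v{k}.png',cv2.resize(im[190:350,220:380],(600,600),interpolation=cv2.INTER_CUBIC)[...,::-1])
E
python3 v.py 5
```

```text
[0.50200693 0.19505618 0.27271521] [-3.14049727e+00 -2.55049883e-04  2.05998706e+00] [ 0.21411646 -0.5585685  -0.21677238]
scene rim 288 310 281 295 [[0.50040769 0.19399975 0.104     ]]
 z0.11 38 [0.5013 0.1909 0.1058] 23
 z0.17 27 [0.5003 0.1971 0.1704] 6
 z0.18 37 [0.5    0.1963 0.1802] 7
 z0.19 33 [0.5008 0.1969 0.1901] 7
 z0.20 42 [0.4999 0.1965 0.2   ] 7
 z0.21 34 [0.5003 0.1972 0.2104] 6
 z0.22 32 [0.5003 0.197  0.2202] 7
 z0.23 40 [0.5001 0.1974 0.2299] 7
 z0.24 43 [0.5    0.1968 0.2401] 7
 z0.25 35 [0.5003 0.1965 0.2497] 7
 red 33 295.45454545454544 221.27272727272728 [0.49680037 0.19249157 0.22849135] [0.50274373 0.20071191 0.23828501] [0.49937765 0.1970374  0.23284764]
```

View pics/v5.png

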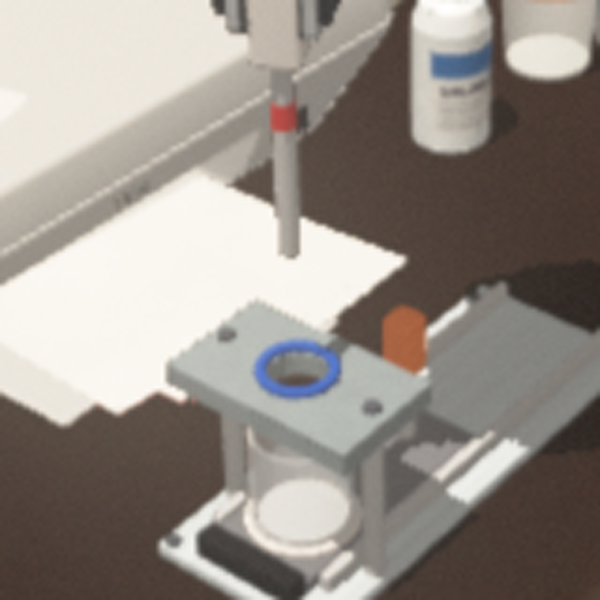

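Run:
```python
from h import *
z=np.load('scene5.npz');im,dp=z['im'],z['dp'];C=cloud('scene',dp)
m=(abs(C[...,0]-.5)<.02)&(abs(C[...,1]-.196)<.02)&(C[...,2]>.155)&(C[...,2]<.25)
L=np.array([-.493,.543]);L/=np.linalg.norm(L)  # toward camera
rows=[r for r in range(200,262) if m[r].sum()>=4]
a=[];
for r in rows:
    u=np.nonzero(m[r])[0]; zz=C[r,u,2].mean(); c=u.mean()
    a.append([r,c,len(u),zz])
a=np.array(a); print(a[[0,len(a)//2,-1]])
for ctr in ([.5006,.194],[.5028,.194],[.5006,.192]):
    P=proj('scene',[[*ctr,zz] for zz in np.linspace(.15,.26,40)])
    print(ctr,np.mean(a[:,1]-np.interp(a[:,0],P[::-1,1],P[::-1,0])))
print('minz',C[m][:,2].min(), 'surface mean',C[m].mean(0))
b=(cv2.cvtColor(im,cv2.COLOR_RGB2HSV)); b=(b[...,0]>100)&(b[...,0]<130)&(b[...,1]>100)&(abs(C[...,2]-.104)<.01)&(abs(C[...,1]-.194)<.03)
print('rim depth pts',C[b].mean(0),C[b].min(0),C[b].max(0)); v,u=np.nonzero(b); print(u.mean(),v.mean(),proj('scene',[[.5006,.194,.104]]))
```

```text
[[2.11000000e+02 2.95500000e+02 4.00000000e+00 2.49010214e-01]
 [2.34000000e+02 2.95500000e+02 6.00000000e+00 2.09902771e-01]
 [2.57000000e+02 2.96500000e+02 6.00000000e+00 1.67903669e-01]]
[0.5006, 0.194] -1.0492547946717354
[0.5028, 0.194] 0.03219498734558251
[0.5006, 0.192] -1.9350241873914016
minz 0.1634683596163415 surface mean [0.50020846 0.19680072 0.20949418]
rim depth pts [0.50014896 0.19505938 0.10404351] [0.48344303 0.17540539 0.09945113] [0.51858977 0.21174496 0.1073719 ]
298.69354838709677 288.41129032258067 [[298.90935418 287.95416253]]
```

move_arm(
  series=[
    [[0.07, -0.1, 0.5], [0, 0, 0], 0],
    [[0.07, -0.1, 1.3], [0, 0, 0], 0],
    [[0.07, -0.1, 2.2], [0, 0, 0], 0],
    [[0.07, -0.1, 3.1], [0, 0, 0], 0],
    [[0.07, -0.1, 3.9], [0, 0, 0], 0],
    [[0.07, -0.1, 4.4], [0, 0, 0], 0],
    [[0.07, -0.1, 4.6], [0, 0, 0], 0],
    [[0.07, -0.1, 4.6], [0, 0, 0], 0],
    [[0.07, -0.1, 4.6], [0, 0, 0], 0],
  ],
)

```text
clock: 12.9
position: [0.5015, 0.195, 0.2274]
tool_rot: [3.141, -0.0, 2.059]
force: [-0.1, 0.2, -1.7]
grip_width: 0.0217
finger_force: 39.2
```

```bash
python3 v.py 6
python3 - <<'E'
from h import *
z=np.load('scene6.npz');im,dp=z['im'],z['dp'];C=cloud('scene',dp)
m=(abs(C[...,0]-.5)<.02)&(abs(C[...,1]-.196)<.02)&(C[...,2]>.13)&(C[...,2]<.2)
a=[]
for r in range(200,300):
    u=np.nonzero(m[r])[0]
    if len(u)>=4 and len(u)<9: a.append([r,u.mean()])
a=np.array(a)
for ctr in ([.5006,.194],[.502,.194],[.5006,.195]):
    P=proj('scene',[[*ctr,zz] for zz in np.linspace(.1,.26,40)]); print(ctr,np.mean(a[:,1]-np.interp(a[:,0],P[::-1,1],P[::-1,0])))
print('minz',C[m][:,2].min(),'surf',C[m].mean(0))
E
```

```text
[0.50147084 0.19498578 0.2274423 ] [ 3.14139680e+00 -8.30091658e-05  2.05877836e+00] [-0.12345726  0.17111741 -1.66258893]
scene rim 288 310 281 295 [[0.50040769 0.19399975 0.104     ]]
 z0.11 32 [0.5007 0.196  0.1056] 21
 z0.12 13 [0.5004 0.197  0.1226] 6
 z0.13 31 [0.4998 0.197  0.1304] 6
 z0.14 31 [0.4996 0.1963 0.1402] 6
 z0.15 29 [0.4997 0.1966 0.1503] 7
 z0.16 36 [0.4997 0.1966 0.1598] 7
 z0.17 34 [0.5001 0.197  0.1695] 7
 z0.18 32 [0.4997 0.1971 0.1798] 7
 z0.19 40 [0.5    0.1972 0.1899] 7
 z0.20 38 [0.5001 0.1967 0.1999] 7
 z0.21 26 [0.4997 0.198  0.2089] 12
 z0.22 82 [0.4964 0.2016 0.2202] 16
 z0.23 104 [0.4965 0.2028 0.2305] 24
 z0.24 139 [0.4963 0.2033 0.24  ] 25
 z0.25 137 [0.4958 0.2028 0.2499] 25
 red 31 296.5483870967742 246.16129032258064 [0.49596874 0.19368537 0.18331004] [0.50375589 0.20034677 0.19314255] [0.49907265 0.19722474 0.18828124]
[0.5006, 0.194] -0.8765401435543652
[0.502, 0.194] -0.2069608040676327
[0.5006, 0.195] -0.44453305106120905
minz 0.13006401677539894 surf [0.49986104 0.19683817 0.166591  ]
```

View pics/v6.png

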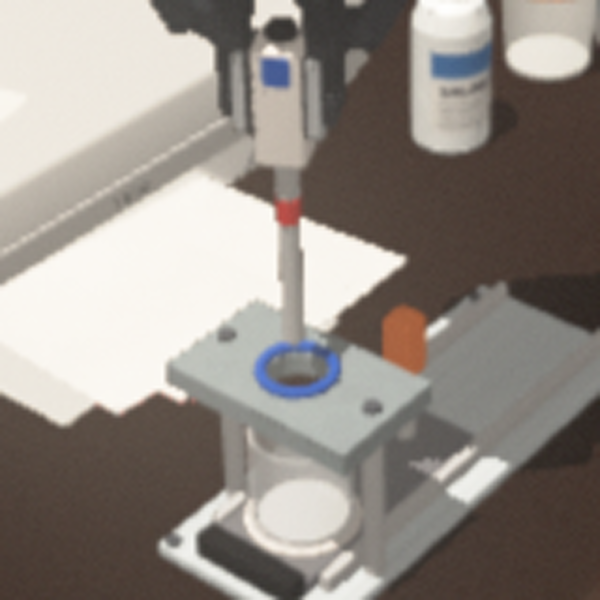

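move_arm(
  series=[
    [[0, -0.07, 0], [0, 0, 0], 0],
    [[0, -0.13, 0], [0, 0, 0], 0],
    [[0, -0.13, 0.3], [0, 0, 0], 0],
    [[0, -0.13, 0.8], [0, 0, 0], 0],
    [[0, -0.13, 1.5], [0, 0, 0], 0],
    [[0, -0.13, 2.2], [0, 0, 0], 0],
    [[0, -0.13, 2.9], [0, 0, 0], 0],
    [[0, -0.13, 3.6], [0, 0, 0], 0],
    [[0, -0.13, 4.3], [0, 0, 0], 0],
    [[0, -0.13, 5], [0, 0, 0], 0],
    [[0, -0.13, 5.7], [0, 0, 0], 0],
    [[0, -0.13, 6.4], [0, 0, 0], 0],
    [[0, -0.13, 7.1], [0, 0, 0], 0],
    [[0, -0.13, 7.7], [0, 0, 0], 0],
    [[0, -0.13, 8.1], [0, 0, 0], 0],
    [[0, -0.13, 8.3], [0, 0, 0], 0],
    [[0, -0.13, 8.4], [0, 0, 0], 0],
    [[0, -0.13, 8.4], [0, 0, 0], 0],
    [[0, -0.13, 8.4], [0, 0, 0], 0],
    [[0, -0.13, 8.4], [0, 0, 0], 0],
  ],
)

```text
clock: 14.67
position: [0.5004, 0.1943, 0.1436]
tool_rot: [3.141, 0.0, 2.059]
force: [-0.6, 0.7, -2.2]
grip_width: 0.0215
finger_force: 39.2
```

```bash
sed -i 's/220:380\],(600,600)/220:380],(600,600)/; s/im\[190:350,220:380\]/im[250:330,260:340]/' v.py; python3 v.py 7
python3 - <<'E'
from h import *
z=np.load('scene7.npz');im,dp=z['im'],z['dp'];C=cloud('scene',dp)
m=(abs(C[...,0]-.5)<.02)&(abs(C[...,1]-.196)<.02)&(C[...,2]>.11)&(C[...,2]<.128)
a=[]
for r in range(200,300):
    u=np.nonzero(m[r])[0]
    if len(u)>=4 and len(u)<9: a.append([r,u.mean()])
a=np.array(a)
for ctr in ([.5006,.194],[.502,.194],[.5006,.195]):
    P=proj('scene',[[*ctr,zz] for zz in np.linspace(.1,.26,40)]); print(ctr,np.mean(a[:,1]-np.interp(a[:,0],P[::-1,1],P[::-1,0])))
print('surf',C[m].mean(0))
E
```

```text
[0.50037848 0.19430677 0.14357342] [3.14113045e+00 5.70408002e-05 2.05872063e+00] [-0.61709071  0.67719576 -2.22384098]
scene rim 288 310 282 295 [[0.49956944 0.19497865 0.104     ]]
 z0.11 64 [0.4995 0.1955 0.108 ] 23
 z0.12 29 [0.499  0.1958 0.1199] 6
 z0.13 32 [0.4954 0.2004 0.1327] 15
 z0.14 70 [0.4958 0.202  0.1401] 19
 z0.15 103 [0.4952 0.2025 0.1501] 23
 z0.16 115 [0.4952 0.2025 0.16  ] 24
 z0.17 114 [0.4951 0.2028 0.1702] 23
 z0.18 164 [0.4978 0.2011 0.1808] 23
 z0.19 103 [0.5014 0.1981 0.1895] 21
 z0.20 36 [0.5009 0.203  0.1999] 22
 z0.21 17 [0.4995 0.2041 0.2104] 23
 z0.22 57 [0.4955 0.2051 0.2211] 19
 z0.23 74 [0.4959 0.2056 0.2295] 18
 z0.24 56 [0.4969 0.2056 0.2399] 12
 z0.25 102 [0.4952 0.205  0.2507] 23
 red 24 299.0 289.25 [0.49505006 0.19158553 0.09960335] [0.50333461 0.19876032 0.10857254] [0.49818309 0.19659119 0.10415534]
[0.5006, 0.194] -0.09744522449528858
[0.502, 0.194] 0.5522416206564132
[0.5006, 0.195] 0.3217273946003242
surf [0.49903633 0.19585584 0.11746138]
```

View pics/v7.png

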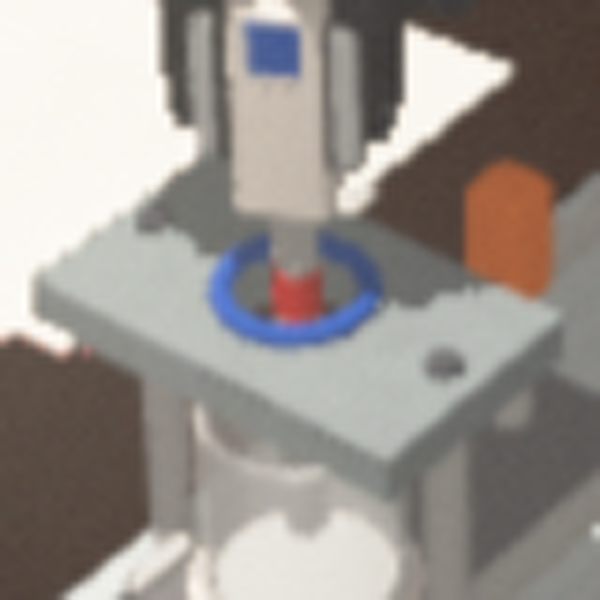

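```bash
python3 -c "
from h import *
s=bot.observe();print(s['position'],abs(s['qd']).max(),s['finger_force'],s['clock']);print(bot.job_done())"
```

```text
[0.50032646 0.19426917 0.14351222] 0.0011472721654612295 39.24790978431702 14.7667
the job is handed in; nothing more can be done
None
```

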